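# Scrub out the tilted sample pot with the long brush

## Task

Take the long slim brush from the rack and scrub out the tilted sample pot with three full strokes, each down the bore until you feel the brush end touch the sprung floor plate and then up until the top of the bristles shows at the mouth. The floor plate is set at an unknown depth: touch it gently, do not ram it. Then hang the brush back by its collar in its free slot of the rack, upright, and leave the other brushes and everything else where they are.

Things in the scene. Friction and masses are not known exactly. Their poses are not given: they have to be found in the camera images.
- long_brush: Long slim brush, 178 mm, black handle, white bristles, hanging upright in the rack. Origin: centre of the underside of its collar (disc 34 mm wide, 6 mm thick); z up along the handle. Above it a round handle 16 mm in diameter up to z = 68 mm (grip near z = 38); below, an 8 mm steel wire to z = -55 mm, then a round bristle head 42 mm wide, 55 mm long, tapered at the end, to z = -110 mm. 90 g.
- long_brush_tip (a point): The free (lower) end of the long brush's bristle head, on its axis, 110 mm below the collar's underside.
- fat_brush: Bystander in the rack: brush with a 60 mm wide head, too wide for the pot; same handle and collar, ends 102 mm below the collar. Origin: underside of the collar.
- short_brush: Bystander in the rack: short brush whose 42 mm wide, 35 mm long head ends 75 mm below the collar; same handle and collar. Origin: underside of the collar.
- rack: Fixed rack, 200 mm wide. Origin on the table under the middle slot; x from the slots' open end (robot side) to their closed end, y along the row. 3 fork slots 85 mm apart, 14 mm wide; collars rest on the tines at z = 130 mm. Tines 6 mm thick, x = -34 to 28 mm, then a cross bar; posts behind at x = 34, y = +-42. Heads do not pass up a slot: lift the collar clear (15 mm) and slide out along -x.
- slot0 (a point): Resting place of a collar in the slot at rack y = +85 mm, on top of the tines (a hung brush has its origin here).
- slot1 (a point): The same for the middle slot.
- slot2 (a point): The same for the slot at rack y = -85 mm.
- pot: Fixed aluminium tube-shaped pot, 60 mm outside, bore 50 mm, 150 mm long, in a black bracket, leaning 0.33 rad so that its mouth looks up and roughly to the robot. Origin: centre of its lower end; z up along the bore, out of the mouth. Inside is a sprung floor plate, somewhere 74 to 112 mm below the mouth (unknown, found by touch); it yields about 1 mm per newton, up to 12 mm.
- mouth (a point): Centre of the pot's mouth, at z = 150 mm in the pot's frame; same axes as the pot.
- end_cap: Steel cap that closes the pot's lower end and carries the floor plate inside the bore; origin and axes as the pot.
- bracket: Black bracket that holds the pot, base plate 140 x 100 x 10 mm, fixed. Origin on the table 60 mm from the plate centre, under the mouth; x points away from the side to which the pot's mouth leans.
- dish: Bystander: shallow glass dish, 90 mm wide, 18 mm tall. Origin: centre of its underside.
- post: Bystander: upright steel post, 45 mm in diameter, 75 mm tall. Origin: centre of its underside.
- lens_mount: Bystander: black round lens mount, 60 mm wide, 66 mm tall. Origin: centre of its underside.
- jar: Bystander: clear jar with a screw lid, 80 mm in diameter, 110 mm tall. Origin: centre of its underside.
- flask: Bystander: amber glass bottle, 60 mm in diameter, 130 mm tall. Origin: centre of its underside.
- driver: Bystander: screwdriver lying on the table, 170 mm long. Origin at its underside.
- slide_box: Bystander: open grey tray, 90 x 120 x 35 mm. Origin: centre of its underside.

How it is judged:
On the way, in this order (a step that is already met when the one before it is completed fails the run):
1. first stroke down: the end of the long brush touches the floor plate inside the pot (contact force between long_brush and end_cap above 0.8 N and z of long_brush_tip in the frame of pot between 0.015 and 0.08 m and angle between the z axis of long_brush and the z axis of pot, either way round below 0.4 rad), for 0.04 s.
2. first stroke up: drawn up the bore until the top of the bristles is at the mouth (z of long_brush_tip in the frame of pot above 0.088 m), for 0.04 s.
3. second stroke down: the end of the long brush touches the floor plate inside the pot (all of step 1), for 0.04 s.
4. second stroke up: drawn up the bore until the top of the bristles is at the mouth (z of long_brush_tip in the frame of pot above 0.088 m), for 0.04 s.
5. third stroke down: the end of the long brush touches the floor plate inside the pot (all of step 3), for 0.04 s.
6. third stroke up: drawn up the bore until the top of the bristles is at the mouth (z of long_brush_tip in the frame of pot above 0.088 m), for 0.04 s.
At the end, for the whole second after the job is handed in: The long brush hangs upright (within 0.15 rad) and at rest by its collar in a slot of the rack, its origin within 18 mm of that slot's site; the other two brushes hang upright in theirs ((distance between long_brush and slot0 below 0.018 m or distance between long_brush and slot1 below 0.018 m or distance between long_brush and slot2 below 0.018 m) and angle between long_brush's own z axis and vertical below 0.15 rad and linear speed of long_brush below 0.03 m/s and angle between each of fat_brush, short_brush's own z axis and vertical below 0.2 rad); the robot touches nothing.
It fails at once if the floor plate is rammed (over 11 N from the brush) (contact force between long_brush and end_cap above 11 N).
It fails at once if another brush is shifted by more than 20 mm (distance of any of fat_brush, short_brush from where it was at the start of the episode above 0.02 m).
It fails at once if a bystander is shifted by more than 30 mm (distance of any of dish, post, lens_mount, jar, flask, driver, slide_box from where it was at the start of the episode above 0.03 m).
It also fails if it takes over 61 s, if anything falls off the work surface, if the arm or the gripper's body presses on something with over 40 N, if the wrist force passes 120 N, or if a joint passes its speed limit or range.

## Robot

A 6-joint arm with a two-finger parallel gripper is mounted at the origin on the work surface. World frame = base frame: x ahead of the robot, y to its left, z up, the work surface at z = 0. Lengths are in m, angles in rad, forces in N, time in s.
With the tool pointing down it reaches from about 0.4 to 0.825 m from the base axis. Payload 7 kg.
Tool frame: the origin (TCP) lies at the very end of the fingers, on their centre line; the grasp point (between the pads) lies 19 mm behind it; z points along the fingers, y is the line along which they close (so a half turn about z gives the same grasp; the last joint's range is limited). The gripper opens to 88 mm and grips with 3 to 60 N. Pads are 19 mm wide; open, the fingers measure 130 mm over their backs; the gripper's body (78 mm by 193 mm) begins 47 mm behind the grasp point.
Start: joints at [1.55, 0.359, 0.012, 0, -1.224, -0.288], TCP at [0.205, 0.643, 0.227] pointing down, gripper open.
Joint ranges: [-3.07, 3.07], [-1.43, 2.12], [-1.02, 1.25], [-3.03, 1.67], [-3.05, -0], [-3.03, 3.03]. Speed limits (rad/s): [2.39, 2.39, 3.01, 3.14, 3.14, 3.14].

## Interface

Orientations are given as [roll, pitch, yaw] about the fixed x, y, z axes, in that order (R = Rz(yaw) Ry(pitch) Rx(roll)).
In Python, from station import * gives the robot as it stands.
- The arm moves only by the tool servo_tool, never from a script. Its argument "moves" is a list of rows, each an object of numbers: "jaw": the opening, from 0 (shut) to 1 (fully open); "dx", "dy", "dz": the shift along the world's x, y, z in m; "roll": the turn about the world's z in degrees. A call has exactly 10 rows; each row shifts and turns the commanded pose from where the row before left it; what a row does not reach is not made up. A row lasts 1/8 s, in which the tool goes at most 62.5 mm and 10.7 degrees, less where a joint would pass 70% of its speed; a pose out of reach is approached as far as the arm can. A call with a gripper value outside its range is refused whole. The fingers move at their own pace and stop on an object; "newtons" is the grip in N (left out, the last holds). Time passes only in rows, so rows that do not move let the fingers close, or fill a call up. It gives the time, the measured TCP pose, the force, the opening and the grip force at its end, in the units of the state.
- get_state(): the state, without advancing time (a new reading comes with each control period).
- grab_frame(name): name is "scene" or "side" or "wrist"; returns (picture, depth): 420x560x3 uint8, red, green, blue; 420x560 float32, m along the optical axis (not along the pixel's ray), 0 where there is no reading.
- calibration(name): a dict with "intrinsics" (3x3 intrinsics, pixels), "R" (3x3) and "t" (3): a world point X has camera coordinates R X + t. Camera axes: x right, y down, z forward; pixel columns grow to the right and rows downward; lengths in m; the calibration is good to about 2 mm. The wrist camera is an equidistant fisheye: a pixel r from the principal point sees the ray r / f radians off the axis. A picture is of the moment at which its call begins: read the wrist's pose just before it. calibration takes no time and is no camera call; for the wrist camera it gives the pose at the moment of the call.
- job_done(): hands the job in; it is judged then, once.
The state is a dict: "t": time; "q": joint angles; "qd": joint speeds; "joint_efforts": joint torques, N m; "eef_pos": TCP position; "ee_rot": TCP orientation; "force": force on the tool from outside, world axes, zero at the start; "moment": the same for the moment, N m; "width": finger opening in m; "gripper_force": force on a finger pad.
Only numpy, scipy, OpenCV 4.12 (cv2) and the standard library are available. Lean on these libraries where they do the work, as an engineer would, in place of code of your own. Each camera call takes 0.05 s, during which the arm holds its last target. There are 200 camera calls.

## Working session

There is one attempt and no reset: what is moved stays moved. The work goes in short steps, Python scripts to look and compute and a tool call to move; the robot and the scene stay as the last step left them, time stands still between calls to the robot, and variables do not carry over. Pictures are saved under pics/ and viewed, at most 10 in all, crops included, and the job is handed in when it is done.

Besides the shell and the picture viewer there is one more tool, called as name(argument=value, ...), one argument or row to a line, values as JSON. servo_tool: Moves the arm, as the interface text tells. Its arguments: {"type":"object","properties":{"moves":{"type":"array","items":{"type":"object","properties":{"jaw":{"type":"number"},"dx":{"type":"number"},"dy":{"type":"number"},"dz":{"type":"number"},"roll":{"type":"number"}}}},"newtons":{"type":"number"}},"required":["moves"]}

```bash
mkdir -p pics
cat > h.py <<'E'
from station import *
import numpy as np, cv2
def save(n,f):
    p,d=grab_frame(n); cv2.imwrite(f'pics/{f}.png',p[:,:,::-1]); np.savez(f'pics/{f}.npz',p=p,d=d,**{k:np.array(v) for k,v in calibration(n).items()}); return p,d
def cloud(f):
    z=np.load(f'pics/{f}.npz'); d=z['d']; K=z['intrinsics']; v,u=np.mgrid[:d.shape[0],:d.shape[1]]
    c=np.stack([(u-K[0,2])/K[0,0]*d,(v-K[1,2])/K[1,1]*d,d],-1)
    return z['p'],(c-z['t'])@z['R'],d>0
E
python3 - <<'E'
from h import *
for n in ('scene','side'):
    save(n,n); c=calibration(n); print(n,-np.array(c['R']).T@c['t'],np.array(c['R'])[2],c['intrinsics'])
s=get_state();print(s)
a=cv2.imread('pics/scene.png');b=cv2.imread('pics/side.png')
E
```

```text
scene [ 1.55357387 -0.71416915  0.97512894] [-0.66857322  0.48805727 -0.56107927] [[450.75164589   0.         276.99699132]
 [  0.         450.75164589 206.38415193]
 [  0.           0.           1.        ]]
side [ 0.2761661  -0.78825584  0.89512764] [ 0.25108979  0.6966969  -0.67198761] [[384.06274813   0.         277.65023193]
 [  0.         384.06274813 212.80189445]
 [  0.           0.           1.        ]]
{'t': 0.1, 'q': array([ 1.55008300e+00,  3.59332199e-01,  1.11628967e-02, -3.06257575e-04,
       -1.22412327e+00, -2.88114685e-01]), 'qd': array([-0.00055655, -0.00107582,  0.00025898,  0.00029269, -0.00153319,
        0.0003485 ]), 'joint_efforts': array([-1.65740348e-03, -5.84159732e+01,  2.93751222e+01,  7.01563239e+00,
        1.02114220e-02, -6.17714272e-05]), 'eef_pos': array([0.20504536, 0.64264093, 0.22571125]), 'ee_rot': array([ 3.14007626e+00, -1.49140608e-04, -3.08932170e-01]), 'force': array([ 0.36139603,  0.1286663 , -0.39608584]), 'moment': array([-0.00701345,  0.0296579 , -0.04957155]), 'gripper_force': 0.0, 'width': 0.08778051561614032}
```

View pics/scene.png

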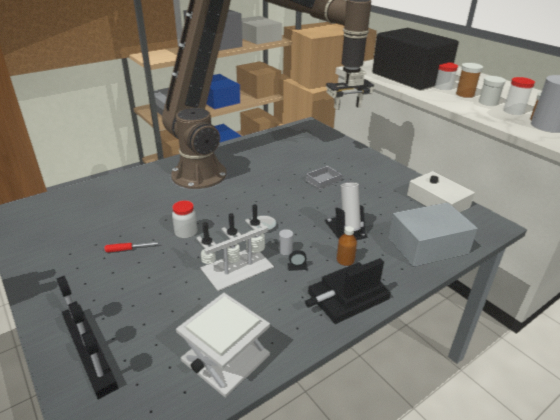

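View pics/side.png

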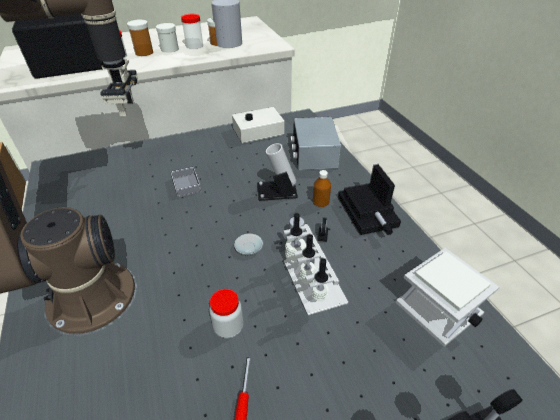

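The scene view shows the rack at about (235,250) px and the pot with its mouth at about (350,190). The side view shows the rack at about (310,270) and the mouth at about (278,150). I'll zoom in and measure.

Run:
```python
from h import *
a=cv2.imread('pics/scene.png')[165:305,180:380];b=cv2.imread('pics/side.png')[130:320,230:370]
a=cv2.resize(a,None,fx=4,fy=4,interpolation=2)[:560,:420];b=cv2.resize(b,None,fx=3,fy=3,interpolation=2)[:560]
h=max(a.shape[0],b.shape[0]);f=lambda i:cv2.copyMakeBorder(i,0,h-i.shape[0],0,0,0)
o=np.hstack([f(a)[:, :380],f(b)]);print(o.shape);cv2.imwrite('pics/crop.png',o)
for n in('scene','side'):
    p,X,ok=cloud(n)
    g=p.max(-1)
    roi=ok&(X[...,0]>.4)&(X[...,0]<.9)&(X[...,1]>-.2)&(X[...,1]<.5)
    # black handles above the collar
    m=roi&(g<70)&(X[...,2]>.15)&(X[...,2]<.25)
    k,l,st,c=cv2.connectedComponentsWithStats(m.astype('uint8'))
    for i in range(1,k):
        if st[i,4]>8: q=X[l==i]; print(n,'dark',c[i].round(),st[i,4],np.median(q,0).round(3),q.min(0).round(3),q.max(0).round(3))
    m=roi&(X[...,2]>.06)&(g>=70)
    k,l,st,c=cv2.connectedComponentsWithStats(m.astype('uint8'))
    for i in range(1,k):
        if st[i,4]>15: q=X[l==i]; print(n,'bright',c[i].round(),st[i,4],np.median(q,0).round(3),q.min(0).round(3),q.max(0).round(3))
```

```text
(560, 800, 3)
scene dark [254. 211.] 55 [ 0.587 -0.094  0.177] [ 0.581 -0.1    0.152] [ 0.592 -0.085  0.201]
scene dark [231. 221.] 67 [ 0.587 -0.179  0.178] [ 0.578 -0.185  0.15 ] [ 0.592 -0.171  0.199]
scene bright [349. 216.] 1095 [0.69  0.221 0.112] [0.615 0.099 0.06 ] [0.806 0.285 0.193]
scene bright [246. 236.] 690 [ 0.605 -0.137  0.122] [ 0.544 -0.2    0.061] [ 0.627 -0.067  0.2  ]
scene bright [417. 221.] 1310 [0.85  0.366 0.11 ] [0.774 0.294 0.06 ] [0.9   0.5   0.116]
scene bright [285. 235.] 133 [ 0.63  -0.006  0.074] [ 0.602 -0.022  0.06 ] [0.648 0.021 0.081]
side dark [296. 221.] 83 [ 0.578 -0.095  0.18 ] [ 0.573 -0.099  0.151] [ 0.587 -0.086  0.202]
side dark [309. 242.] 87 [ 0.579 -0.181  0.179] [ 0.574 -0.185  0.15 ] [ 0.588 -0.17   0.203]
side bright [313. 141.] 1085 [0.844 0.346 0.113] [0.771 0.298 0.06 ] [0.9   0.499 0.119]
side bright [279. 160.] 578 [0.653 0.228 0.153] [0.611 0.203 0.06 ] [0.709 0.287 0.197]
side bright [322. 184.] 312 [0.764 0.123 0.093] [0.742 0.105 0.06 ] [0.798 0.158 0.136]
side bright [290. 226.] 70 [ 0.601 -0.005  0.08 ] [ 0.55  -0.093  0.06 ] [0.62  0.024 0.19 ]
side bright [303. 249.] 897 [ 0.582 -0.118  0.087] [ 0.545 -0.199  0.06 ] [0.644 0.017 0.202]
```

View pics/crop.png

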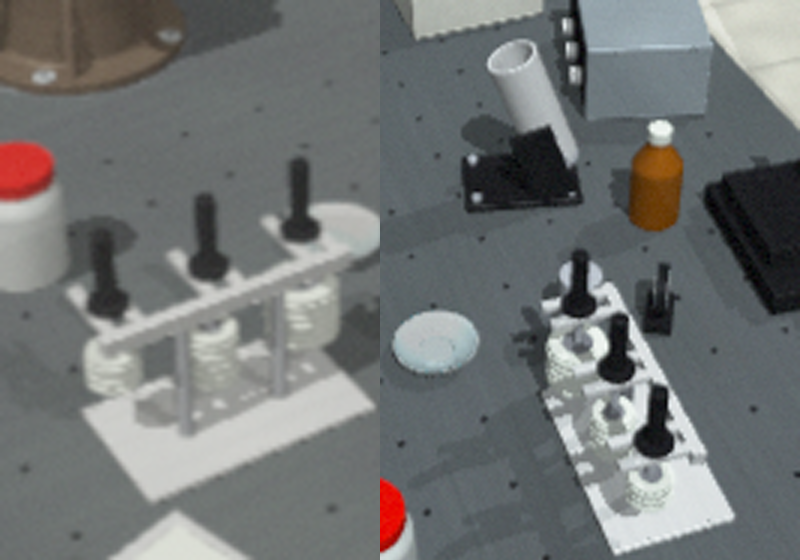

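The left crop is the scene view. The middle brush has the slim head reaching furthest down, close to the base plate. The brush at right (+y) has the wide head and the one at left is short, so the middle brush is the long one. Next I'll measure the handles, the pot axis and the obstacles.

Run:
```python
from h import *
from scipy.optimize import least_squares as LS
H={};P=[]
for n in('scene','side'):
    p,X,ok=cloud(n); g=p.max(-1).astype(int)
    for y in(-.095,-.18,-.265):
        m=ok&(g<70)&(X[...,2]>.15)&(X[...,2]<.197)&(abs(X[...,1]-y)<.03)&(abs(X[...,0]-.58)<.05)
        H.setdefault(y,[]).append(X[m])
    m=ok&(g>80)&(np.ptp(p.astype(int),axis=-1)<30)&(X[...,2]>.06)&(X[...,2]<.2)&(X[...,0]>.58)&(X[...,0]<.74)&(X[...,1]>.16)&(X[...,1]<.31)
    P.append(X[m])
    z=np.load(f'pics/{n}.npz')
    # red lid, rack white top
    m=ok&(p[...,0]>150)&(p[...,1]<60)&(X[...,2]>.08)
    print(n,'lid',np.median(X[m],0).round(3))
    ro=ok&(X[...,0]>.5)&(X[...,0]<.66)&(X[...,1]>-.33)&(X[...,1]<-.03)&(g>100)
    print('tine z hist',np.histogram(X[ro][:,2],np.arange(0,.15,.01))[0], len(P[-1]))
C={}
for y,qs in H.items():
    q=np.vstack(qs)
    r=LS(lambda c:np.hypot(*(q[:,:2]-c).T)-.008,[.58,y],loss='soft_l1',f_scale=.002)
    C[y]=r.x
    each=[LS(lambda c:np.hypot(*(k[:,:2]-c).T)-.008,r.x,loss='soft_l1',f_scale=.002).x.round(4) for k in qs]
    print(y,r.x.round(4),each,[len(k) for k in qs], 'top',q[:,2].max().round(3))
d=C[-.095]-C[-.265];print('rack y dir',d,np.hypot(*d),'yaw',np.arctan2(-d[0],d[1]))
Q=np.vstack(P)
def ax(v):
    a=np.array([v[2],v[3],1.]);return a/np.linalg.norm(a)
def f(v,Q):
    c=np.array([v[0],v[1],.12]);return np.linalg.norm(np.cross(Q-c,ax(v)),axis=1)-.03
for k in (Q,P[0],P[1]):
    r=LS(f,[.66,.23,-.34,0.],loss='soft_l1',f_scale=.002,args=(k,))
    a=ax(r.x);c=np.array([r.x[0],r.x[1],.12]);s=(k-c)@a
    e=f(r.x,k);inl=abs(e)<.004
    print('pot at z=.12',c.round(4),'axis',a.round(3),'tilt',np.arccos(a[2]).round(3),'az',np.arctan2(a[1],a[0]).round(3),'inl',inl.mean(),'top s',np.percentile(s[inl],[99,100]),'mouth',(c+a*np.percentile(s[inl],99.5)).round(4))
```

```text
scene lid [0.35  1.285 0.296]
tine z hist [1546  261   40   72   92   82  118  152  141   34   19   95  304  224] 740
side lid [ 0.341 -0.223  0.113]
tine z hist [1693  743    4   48   61   53   90  185  255  101   17   10  122  549] 574
-0.095 [ 0.5811 -0.0899] [array([ 0.5804, -0.092 ]), array([ 0.5808, -0.0894])] [50, 64] top 0.197
-0.18 [ 0.5821 -0.1749] [array([ 0.5812, -0.1772]), array([ 0.582 , -0.1743])] [59, 71] top 0.197
-0.265 [ 0.5785 -0.2601] [array([ 0.5777, -0.2628]), array([ 0.5785, -0.2592])] [67, 76] top 0.197
rack y dir [0.00254518 0.17022736] 0.1702463867914986 yaw -0.014950522089703735
pot at z=.12 [0.6619 0.2468 0.12  ] axis [-0.307  0.074  0.949] tilt 0.321 az 2.905 inl 0.8036529680365296 top s [0.07201949 0.07414745] mouth [0.6396 0.2522 0.189 ]
pot at z=.12 [0.6616 0.2454 0.12  ] axis [-0.309  0.07   0.949] tilt 0.322 az 2.92 inl 0.8162162162162162 top s [0.06777507 0.06898411] mouth [0.6405 0.2501 0.1847]
pot at z=.12 [0.6624 0.2485 0.12  ] axis [-0.322  0.06   0.945] tilt 0.334 az 2.957 inl 0.8344947735191638 top s [0.07277182 0.07474   ] mouth [0.6388 0.2529 0.1893]
```

servo_tool(
  moves=[
    {"dx": 0.019, "dy": -0.04, "dz": 0.003, "roll": 1.7, "jaw": 0.5},
    {"dx": 0.019, "dy": -0.04, "dz": 0.003, "roll": 1.7, "jaw": 0.5},
    {"dx": 0.019, "dy": -0.04, "dz": 0.003, "roll": 1.7, "jaw": 0.5},
    {"dx": 0.019, "dy": -0.04, "dz": 0.003, "roll": 1.7, "jaw": 0.5},
    {"dx": 0.019, "dy": -0.04, "dz": 0.003, "roll": 1.7, "jaw": 0.5},
    {"dx": 0.019, "dy": -0.04, "dz": 0.003, "roll": 1.7, "jaw": 0.5},
    {"dx": 0.019, "dy": -0.04, "dz": 0.003, "roll": 1.7, "jaw": 0.5},
    {"dx": 0.019, "dy": -0.04, "dz": 0.003, "roll": 1.7, "jaw": 0.5},
    {"dx": 0.019, "dy": -0.04, "dz": 0.003, "roll": 1.7, "jaw": 0.5},
    {"dx": 0.019, "dy": -0.04, "dz": 0.003, "roll": 1.7, "jaw": 0.5},
  ],
  newtons=12,
)

```text
t: 1.35
eef_pos: [0.3954, 0.2416, 0.2566]
ee_rot: [3.142, 0.0, -0.011]
force: [0.5, 1.2, 0.1]
width: 0.0441
gripper_force: 0.0
```

servo_tool(
  moves=[
    {"dx": 0.019, "dy": -0.042},
    {"dx": 0.019, "dy": -0.042},
    {"dx": 0.019, "dy": -0.042},
    {"dx": 0.019, "dy": -0.042},
    {"dx": 0.019, "dy": -0.042},
    {"dx": 0.019, "dy": -0.042},
    {"dx": 0.019, "dy": -0.042},
    {"dx": 0.019, "dy": -0.042},
    {"dx": 0.019, "dy": -0.042},
    {"dx": 0.016, "dy": -0.04},
  ],
)

```text
$.moves[0]: bad value
```

servo_tool(
  moves=[
    {"dx": 0.019, "dy": -0.042, "jaw": 0.5},
    {"dx": 0.019, "dy": -0.042, "jaw": 0.5},
    {"dx": 0.019, "dy": -0.042, "jaw": 0.5},
    {"dx": 0.019, "dy": -0.042, "jaw": 0.5},
    {"dx": 0.019, "dy": -0.042, "jaw": 0.5},
    {"dx": 0.019, "dy": -0.042, "jaw": 0.5},
    {"dx": 0.019, "dy": -0.042, "jaw": 0.5},
    {"dx": 0.019, "dy": -0.042, "jaw": 0.5},
    {"dx": 0.019, "dy": -0.042, "jaw": 0.5},
    {"dx": 0.016, "dy": -0.04, "jaw": 0.5},
  ],
)

```text
$.moves[0]: bad value
```

Every field may be required in each row.

servo_tool(
  moves=[
    {"dx": 0.019, "dy": -0.042, "dz": 0, "roll": 0, "jaw": 0.5},
    {"dx": 0.019, "dy": -0.042, "dz": 0, "roll": 0, "jaw": 0.5},
    {"dx": 0.019, "dy": -0.042, "dz": 0, "roll": 0, "jaw": 0.5},
    {"dx": 0.019, "dy": -0.042, "dz": 0, "roll": 0, "jaw": 0.5},
    {"dx": 0.019, "dy": -0.042, "dz": 0, "roll": 0, "jaw": 0.5},
    {"dx": 0.019, "dy": -0.042, "dz": 0, "roll": 0, "jaw": 0.5},
    {"dx": 0.019, "dy": -0.042, "dz": 0, "roll": 0, "jaw": 0.5},
    {"dx": 0.019, "dy": -0.042, "dz": 0, "roll": 0, "jaw": 0.5},
    {"dx": 0.019, "dy": -0.042, "dz": 0, "roll": 0, "jaw": 0.5},
    {"dx": 0.016, "dy": -0.04, "dz": 0, "roll": 0, "jaw": 0.5},
  ],
)

```text
t: 2.6
eef_pos: [0.5825, -0.1765, 0.2561]
ee_rot: [-3.141, 0.001, -0.012]
force: [0.3, 1.3, 0.4]
width: 0.0438
gripper_force: 0.0
```

servo_tool(
  moves=[
    {"dx": 0, "dy": 0.001, "dz": -0.017, "roll": 0, "jaw": 0.5},
    {"dx": 0, "dy": 0, "dz": -0.017, "roll": 0, "jaw": 0.5},
    {"dx": 0, "dy": 0, "dz": -0.017, "roll": 0, "jaw": 0.5},
    {"dx": 0, "dy": 0, "dz": -0.017, "roll": 0, "jaw": 0.5},
    {"dx": 0, "dy": 0, "dz": -0.017, "roll": 0, "jaw": 0.5},
    {"dx": 0, "dy": 0, "dz": -0.018, "roll": 0, "jaw": 0.5},
    {"dx": 0, "dy": 0, "dz": 0, "roll": 0, "jaw": 0.1},
    {"dx": 0, "dy": 0, "dz": 0, "roll": 0, "jaw": 0.1},
    {"dx": 0, "dy": 0, "dz": 0, "roll": 0, "jaw": 0.1},
    {"dx": 0, "dy": 0, "dz": 0, "roll": 0, "jaw": 0.1},
  ],
  newtons=12,
)

```text
t: 3.85
eef_pos: [0.5826, -0.174, 0.1543]
ee_rot: [3.141, -0.001, -0.012]
force: [-0.0, 0.9, 1.2]
width: 0.0158
gripper_force: 12.0
```

Run:
```python
from h import *
save('wrist','w1');save('side','s1');s=get_state();print(s['t'],s['eef_pos'],s['width'],s['gripper_force'],s['force'])
a=cv2.imread('pics/w1.png');b=cv2.resize(cv2.imread('pics/s1.png')[170:310,240:370],None,fx=3,fy=3)
cv2.imwrite('pics/c1.png',np.hstack([cv2.resize(a,(400,300)),b[:300]]))
```

```text
3.95 [ 0.58255642 -0.17401548  0.1542801 ] 0.015714421792103424 11.998164476535749 [-0.84206243 -0.69686555  2.48193757]
```

View pics/c1.png

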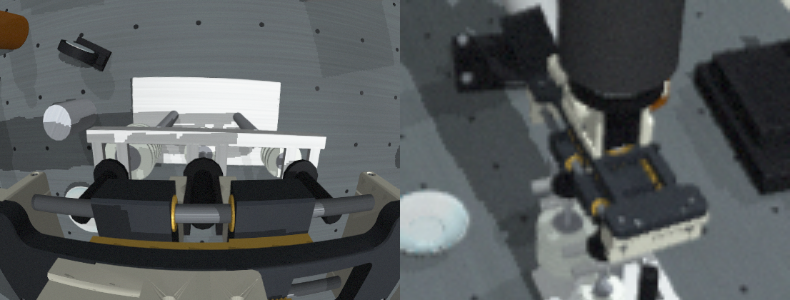

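The pads hold the middle handle at about (200,180) in the wrist half, 15.8 mm apart, and the neighbouring brushes stand clear. I'll lift 20 mm and slide out.

servo_tool(
  moves=[
    {"dx": 0, "dy": 0, "dz": 0.007, "roll": 0, "jaw": 0.1},
    {"dx": 0, "dy": 0, "dz": 0.007, "roll": 0, "jaw": 0.1},
    {"dx": 0, "dy": 0, "dz": 0.006, "roll": 0, "jaw": 0.1},
    {"dx": 0, "dy": 0, "dz": 0, "roll": 0, "jaw": 0.1},
    {"dx": -0.012, "dy": 0, "dz": 0, "roll": 0, "jaw": 0.1},
    {"dx": -0.014, "dy": 0, "dz": 0, "roll": 0, "jaw": 0.1},
    {"dx": -0.016, "dy": 0.001, "dz": 0, "roll": 0, "jaw": 0.1},
    {"dx": -0.016, "dy": 0, "dz": 0, "roll": 0, "jaw": 0.1},
    {"dx": -0.016, "dy": 0, "dz": 0, "roll": 0, "jaw": 0.1},
    {"dx": -0.01, "dy": 0, "dz": 0, "roll": 0, "jaw": 0.1},
  ],
)

```text
t: 5.2
eef_pos: [0.497, -0.173, 0.1738]
ee_rot: [-3.142, -0.0, -0.012]
force: [-0.8, 0.1, -1.1]
width: 0.0158
gripper_force: 12.0
```

servo_tool(
  moves=[
    {"dx": 0, "dy": 0, "dz": 0.03, "roll": 0, "jaw": 0.1},
    {"dx": 0, "dy": 0, "dz": 0.038, "roll": 0, "jaw": 0.1},
    {"dx": 0, "dy": 0, "dz": 0.038, "roll": 0, "jaw": 0.1},
    {"dx": 0, "dy": 0, "dz": 0.038, "roll": 0, "jaw": 0.1},
    {"dx": 0, "dy": 0, "dz": 0.036, "roll": 0, "jaw": 0.1},
    {"dx": 0.01, "dy": 0.025, "dz": 0, "roll": -2, "jaw": 0.1},
    {"dx": 0.01, "dy": 0.035, "dz": 0, "roll": -2, "jaw": 0.1},
    {"dx": 0.01, "dy": 0.035, "dz": 0, "roll": -2, "jaw": 0.1},
    {"dx": 0.01, "dy": 0.035, "dz": 0, "roll": -2, "jaw": 0.1},
    {"dx": 0.01, "dy": 0.035, "dz": 0, "roll": -2, "jaw": 0.1},
  ],
)

```text
t: 6.45
eef_pos: [0.5482, -0.0068, 0.3536]
ee_rot: [-3.141, -0.0, -0.188]
force: [0.6, -0.0, -1.2]
width: 0.0159
gripper_force: 12.0
```

servo_tool(
  moves=[
    {"dx": 0.014, "dy": 0.035, "dz": 0, "roll": -2, "jaw": 0.1},
    {"dx": 0.014, "dy": 0.035, "dz": 0, "roll": 0, "jaw": 0.1},
    {"dx": 0.014, "dy": 0.035, "dz": 0, "roll": 0, "jaw": 0.1},
    {"dx": 0.014, "dy": 0.035, "dz": 0, "roll": 0, "jaw": 0.1},
    {"dx": 0.014, "dy": 0.035, "dz": 0, "roll": 0, "jaw": 0.1},
    {"dx": 0.012, "dy": 0.03, "dz": 0, "roll": 0, "jaw": 0.1},
    {"dx": 0.01, "dy": 0.03, "dz": 0, "roll": 0, "jaw": 0.1},
    {"dx": 0.006, "dy": 0.018, "dz": 0, "roll": 0, "jaw": 0.1},
    {"dx": 0, "dy": 0.006, "dz": 0, "roll": 0, "jaw": 0.1},
    {"dx": 0, "dy": 0, "dz": 0, "roll": 0, "jaw": 0.1},
  ],
)

```text
t: 7.7
eef_pos: [0.6459, 0.2507, 0.3536]
ee_rot: [3.141, 0.0, -0.221]
force: [0.8, 0.8, -0.9]
width: 0.0156
gripper_force: 12.0
```

Run:
```python
from h import *
s=get_state();print(s['t'],s['eef_pos'],s['width'],s['force'],s['moment'])
save('scene','sc2');save('side','s2')
a=cv2.resize(cv2.imread('pics/sc2.png')[110:250,290:420],None,fx=3,fy=3);b=cv2.resize(cv2.imread('pics/s2.png')[40:210,220:350],None,fx=3,fy=3)
a=cv2.copyMakeBorder(a,0,90,0,0,0);cv2.imwrite('pics/c2.png',np.hstack([a,b]))
# project the expected tip and the mouth
for n in('scene','side'):
    c=calibration(n);K=np.array(c['intrinsics'])
    for X in (s['eef_pos']-[0,0,.134],s['eef_pos']-[0,0,.024],[.64,.2515,.187]):
        q=K@(np.array(c['R'])@X+c['t']);print(n,(q[:2]/q[2]).round(1))
```

```text
7.7 [0.64590883 0.250742   0.35359693] 0.015625385159532903 [ 0.81686389  0.76087764 -0.92159638] [-0.01997876  0.10235279  0.07124371]
scene [350.8 176. ]
scene [354.4 146.2]
scene [348.7 183.5]
side [275.1 140. ]
side [274.6 109.4]
side [273.6 148.7]
```

View pics/c2.png

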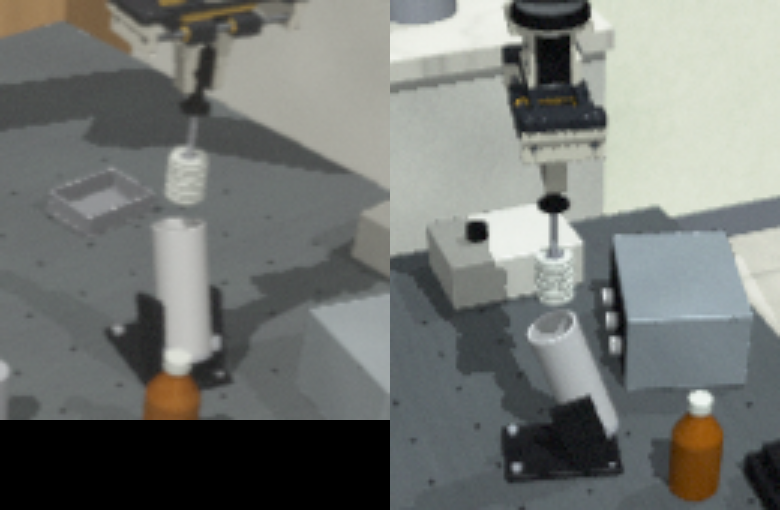

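The brush hangs upright over the mouth: mouth at about (180,223) in the left half of the crop and (553,325) in the right half, within 1–2 px of my estimate. I'll insert it and let it pivot in the pads.

servo_tool(
  moves=[
    {"dx": 0, "dy": 0.001, "dz": -0.015, "roll": 0, "jaw": 0.1},
    {"dx": 0, "dy": 0, "dz": -0.015, "roll": 0, "jaw": 0.1},
    {"dx": 0, "dy": 0, "dz": -0.01, "roll": 0, "jaw": 0.1},
    {"dx": 0, "dy": 0, "dz": -0.008, "roll": 0, "jaw": 0.1},
    {"dx": 0, "dy": 0, "dz": -0.005, "roll": 0, "jaw": 0.1},
    {"dx": -0.005, "dy": 0.001, "dz": -0.003, "roll": 0, "jaw": 0.1},
    {"dx": -0.005, "dy": 0.001, "dz": -0.003, "roll": 0, "jaw": 0.1},
    {"dx": -0.005, "dy": 0.001, "dz": -0.003, "roll": 0, "jaw": 0.1},
    {"dx": -0.005, "dy": 0.001, "dz": -0.003, "roll": 0, "jaw": 0.1},
    {"dx": 0, "dy": 0, "dz": 0, "roll": 0, "jaw": 0.1},
  ],
)

```text
t: 9.05
eef_pos: [0.6258, 0.2562, 0.2887]
ee_rot: [-3.141, -0.0, -0.221]
force: [0.9, 0.0, -0.3]
width: 0.0159
gripper_force: 12.0
```

servo_tool(
  moves=[
    {"dx": -0.004, "dy": 0.001, "dz": -0.002, "roll": 0, "jaw": 0.1},
    {"dx": -0.004, "dy": 0.001, "dz": -0.002, "roll": 0, "jaw": 0.1},
    {"dx": -0.004, "dy": 0.001, "dz": -0.002, "roll": 0, "jaw": 0.1},
    {"dx": -0.004, "dy": 0, "dz": -0.003, "roll": 0, "jaw": 0.1},
    {"dx": -0.004, "dy": 0, "dz": -0.003, "roll": 0, "jaw": 0.1},
    {"dx": -0.002, "dy": 0, "dz": -0.002, "roll": 0, "jaw": 0.1},
    {"dx": 0, "dy": 0, "dz": 0, "roll": 0, "jaw": 0.1},
    {"dx": 0, "dy": 0, "dz": 0, "roll": 0, "jaw": 0.1},
    {"dx": 0, "dy": 0, "dz": 0, "roll": 0, "jaw": 0.1},
    {"dx": 0, "dy": 0, "dz": 0, "roll": 0, "jaw": 0.1},
  ],
)

```text
t: 10.3
eef_pos: [0.6041, 0.259, 0.2743]
ee_rot: [3.141, 0.0, -0.222]
force: [1.6, -0.4, -0.8]
width: 0.016
gripper_force: 12.0
```

Run:
```python
from h import *
s=get_state();print(s['t'],s['eef_pos'],s['width'],s['force'],s['moment'])
save('scene','sc3');save('side','s3')
a=cv2.resize(cv2.imread('pics/sc3.png')[110:250,290:420],None,fx=3,fy=3);b=cv2.resize(cv2.imread('pics/s3.png')[40:210,220:350],None,fx=3,fy=3)
a=cv2.copyMakeBorder(a,0,90,0,0,0);cv2.imwrite('pics/c3.png',np.hstack([a,b]))
```

```text
10.3 [0.60409159 0.25898041 0.27433859] 0.016024302652517145 [ 1.63798446 -0.38453702 -0.77301741] [-0.08198891 -0.44719964 -0.01264335]
```

View pics/c3.png

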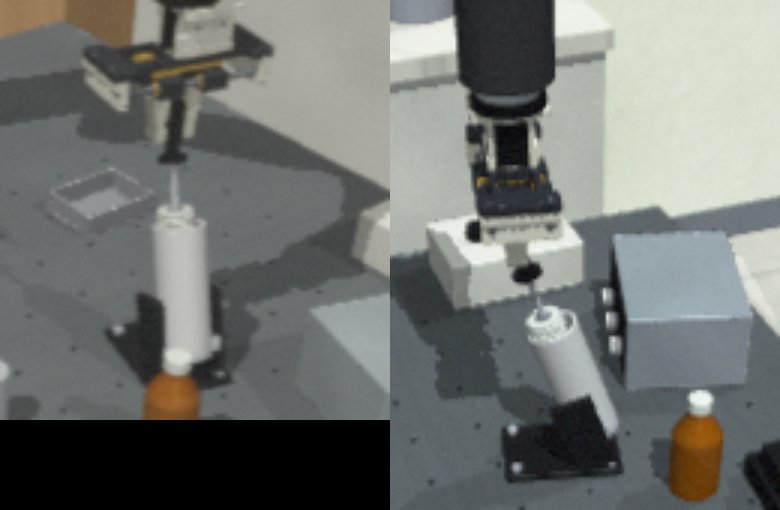

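The brush has pivoted to match the pot's lean and about 15 mm of its head shows above the mouth. Now I'll go down the bore to a depth of about 70 mm.

servo_tool(
  moves=[
    {"dx": 0.001, "dy": -0.0002, "dz": -0.003, "roll": 0, "jaw": 0.1},
    {"dx": 0.001, "dy": -0.0002, "dz": -0.003, "roll": 0, "jaw": 0.1},
    {"dx": 0.001, "dy": -0.0002, "dz": -0.003, "roll": 0, "jaw": 0.1},
    {"dx": 0.001, "dy": -0.0002, "dz": -0.003, "roll": 0, "jaw": 0.1},
    {"dx": 0.001, "dy": -0.0002, "dz": -0.003, "roll": 0, "jaw": 0.1},
    {"dx": 0.001, "dy": -0.0002, "dz": -0.003, "roll": 0, "jaw": 0.1},
    {"dx": 0.001, "dy": -0.0002, "dz": -0.003, "roll": 0, "jaw": 0.1},
    {"dx": 0.001, "dy": -0.0002, "dz": -0.003, "roll": 0, "jaw": 0.1},
    {"dx": 0.001, "dy": -0.0002, "dz": -0.003, "roll": 0, "jaw": 0.1},
    {"dx": 0.0005, "dy": -0.0002, "dz": -0.001, "roll": 0, "jaw": 0.1},
  ],
)

```text
t: 11.65
eef_pos: [0.6137, 0.257, 0.2463]
ee_rot: [3.141, 0.0, -0.222]
force: [0.6, -1.0, 0.0]
width: 0.0162
gripper_force: 12.0
```

servo_tool(
  moves=[
    {"dx": 0.0002, "dy": 0, "dz": -0.0006, "roll": 0, "jaw": 0.1},
    {"dx": 0.0002, "dy": 0, "dz": -0.0006, "roll": 0, "jaw": 0.1},
    {"dx": 0.0002, "dy": -0.0001, "dz": -0.0006, "roll": 0, "jaw": 0.1},
    {"dx": 0.0002, "dy": 0, "dz": -0.0006, "roll": 0, "jaw": 0.1},
    {"dx": 0.0002, "dy": -0.0001, "dz": -0.0006, "roll": 0, "jaw": 0.1},
    {"dx": 0.0002, "dy": 0, "dz": -0.0006, "roll": 0, "jaw": 0.1},
    {"dx": 0.0002, "dy": -0.0001, "dz": -0.0006, "roll": 0, "jaw": 0.1},
    {"dx": 0.0002, "dy": 0, "dz": -0.0006, "roll": 0, "jaw": 0.1},
    {"dx": 0.0002, "dy": -0.0001, "dz": -0.0006, "roll": 0, "jaw": 0.1},
    {"dx": 0.0002, "dy": 0, "dz": 0, "roll": 0, "jaw": 0.1},
  ],
)

```text
t: 12.9
eef_pos: [0.6156, 0.2566, 0.2411]
ee_rot: [3.141, 0.0, -0.222]
force: [0.8, 0.5, 0.1]
width: 0.0158
gripper_force: 12.0
```

servo_tool(
  moves=[
    {"dx": 0.0002, "dy": 0, "dz": -0.0006, "roll": 0, "jaw": 0.1},
    {"dx": 0.0002, "dy": 0, "dz": -0.0006, "roll": 0, "jaw": 0.1},
    {"dx": 0.0002, "dy": -0.0001, "dz": -0.0006, "roll": 0, "jaw": 0.1},
    {"dx": 0.0002, "dy": 0, "dz": -0.0006, "roll": 0, "jaw": 0.1},
    {"dx": 0.0002, "dy": -0.0001, "dz": -0.0006, "roll": 0, "jaw": 0.1},
    {"dx": 0.0002, "dy": 0, "dz": -0.0006, "roll": 0, "jaw": 0.1},
    {"dx": 0.0002, "dy": -0.0001, "dz": -0.0006, "roll": 0, "jaw": 0.1},
    {"dx": 0.0002, "dy": 0, "dz": -0.0006, "roll": 0, "jaw": 0.1},
    {"dx": 0.0002, "dy": -0.0001, "dz": -0.0006, "roll": 0, "jaw": 0.1},
    {"dx": 0.0002, "dy": 0, "dz": 0, "roll": 0, "jaw": 0.1},
  ],
)

```text
t: 14.15
eef_pos: [0.6176, 0.2562, 0.2357]
ee_rot: [3.142, 0.0, -0.222]
force: [-0.3, -0.9, -0.4]
width: 0.0157
gripper_force: 12.0
```

servo_tool(
  moves=[
    {"dx": 0.0002, "dy": 0, "dz": -0.0006, "roll": 0, "jaw": 0.1},
    {"dx": 0.0002, "dy": 0, "dz": -0.0006, "roll": 0, "jaw": 0.1},
    {"dx": 0.0002, "dy": -0.0001, "dz": -0.0006, "roll": 0, "jaw": 0.1},
    {"dx": 0.0002, "dy": 0, "dz": -0.0006, "roll": 0, "jaw": 0.1},
    {"dx": 0.0002, "dy": -0.0001, "dz": -0.0006, "roll": 0, "jaw": 0.1},
    {"dx": 0.0002, "dy": 0, "dz": -0.0006, "roll": 0, "jaw": 0.1},
    {"dx": 0.0002, "dy": -0.0001, "dz": -0.0006, "roll": 0, "jaw": 0.1},
    {"dx": 0.0002, "dy": 0, "dz": -0.0006, "roll": 0, "jaw": 0.1},
    {"dx": 0.0002, "dy": -0.0001, "dz": -0.0006, "roll": 0, "jaw": 0.1},
    {"dx": 0.0002, "dy": 0, "dz": 0, "roll": 0, "jaw": 0.1},
  ],
)

```text
t: 15.4
eef_pos: [0.6196, 0.2558, 0.2303]
ee_rot: [3.142, 0.0, -0.222]
force: [-0.6, -0.3, -0.3]
width: 0.0156
gripper_force: 12.0
```

servo_tool(
  moves=[
    {"dx": 0.0002, "dy": 0, "dz": -0.0006, "roll": 0, "jaw": 0.1},
    {"dx": 0.0002, "dy": 0, "dz": -0.0006, "roll": 0, "jaw": 0.1},
    {"dx": 0.0002, "dy": -0.0001, "dz": -0.0006, "roll": 0, "jaw": 0.1},
    {"dx": 0.0002, "dy": 0, "dz": -0.0006, "roll": 0, "jaw": 0.1},
    {"dx": 0.0002, "dy": -0.0001, "dz": -0.0006, "roll": 0, "jaw": 0.1},
    {"dx": 0.0002, "dy": 0, "dz": -0.0006, "roll": 0, "jaw": 0.1},
    {"dx": 0.0002, "dy": -0.0001, "dz": -0.0006, "roll": 0, "jaw": 0.1},
    {"dx": 0.0002, "dy": 0, "dz": -0.0006, "roll": 0, "jaw": 0.1},
    {"dx": 0.0002, "dy": -0.0001, "dz": -0.0006, "roll": 0, "jaw": 0.1},
    {"dx": 0.0002, "dy": 0, "dz": 0, "roll": 0, "jaw": 0.1},
  ],
)

```text
t: 16.65
eef_pos: [0.6216, 0.2554, 0.2249]
ee_rot: [3.141, 0.0, -0.222]
force: [-0.3, -0.1, -1.0]
width: 0.0155
gripper_force: 12.0
```

servo_tool(
  moves=[
    {"dx": 0.0002, "dy": 0, "dz": -0.0006, "roll": 0, "jaw": 0.1},
    {"dx": 0.0002, "dy": 0, "dz": -0.0006, "roll": 0, "jaw": 0.1},
    {"dx": 0.0002, "dy": -0.0001, "dz": -0.0006, "roll": 0, "jaw": 0.1},
    {"dx": 0.0002, "dy": 0, "dz": -0.0006, "roll": 0, "jaw": 0.1},
    {"dx": 0.0002, "dy": -0.0001, "dz": -0.0006, "roll": 0, "jaw": 0.1},
    {"dx": 0.0002, "dy": 0, "dz": -0.0006, "roll": 0, "jaw": 0.1},
    {"dx": 0.0002, "dy": -0.0001, "dz": -0.0006, "roll": 0, "jaw": 0.1},
    {"dx": 0.0002, "dy": 0, "dz": -0.0006, "roll": 0, "jaw": 0.1},
    {"dx": 0.0002, "dy": -0.0001, "dz": -0.0006, "roll": 0, "jaw": 0.1},
    {"dx": 0.0002, "dy": 0, "dz": 0, "roll": 0, "jaw": 0.1},
  ],
)

```text
t: 17.9
eef_pos: [0.6236, 0.255, 0.2195]
ee_rot: [3.141, 0.0, -0.221]
force: [-0.6, -0.2, -0.4]
width: 0.0158
gripper_force: 12.0
```

servo_tool(
  moves=[
    {"dx": 0.0002, "dy": 0, "dz": -0.0006, "roll": 0, "jaw": 0.1},
    {"dx": 0.0002, "dy": 0, "dz": -0.0006, "roll": 0, "jaw": 0.1},
    {"dx": 0.0002, "dy": -0.0001, "dz": -0.0006, "roll": 0, "jaw": 0.1},
    {"dx": 0.0002, "dy": 0, "dz": -0.0006, "roll": 0, "jaw": 0.1},
    {"dx": 0.0002, "dy": -0.0001, "dz": -0.0006, "roll": 0, "jaw": 0.1},
    {"dx": 0.0002, "dy": 0, "dz": -0.0006, "roll": 0, "jaw": 0.1},
    {"dx": 0.0002, "dy": -0.0001, "dz": -0.0006, "roll": 0, "jaw": 0.1},
    {"dx": 0.0002, "dy": 0, "dz": -0.0006, "roll": 0, "jaw": 0.1},
    {"dx": 0.0002, "dy": -0.0001, "dz": -0.0006, "roll": 0, "jaw": 0.1},
    {"dx": 0.0002, "dy": 0, "dz": 0, "roll": 0, "jaw": 0.1},
  ],
)

```text
t: 19.15
eef_pos: [0.6256, 0.2546, 0.2141]
ee_rot: [3.142, 0.0, -0.222]
force: [-0.5, -0.7, -1.2]
width: 0.0162
gripper_force: 12.0
```

servo_tool(
  moves=[
    {"dx": 0.0002, "dy": 0, "dz": -0.0006, "roll": 0, "jaw": 0.1},
    {"dx": 0.0002, "dy": 0, "dz": -0.0006, "roll": 0, "jaw": 0.1},
    {"dx": 0.0002, "dy": -0.0001, "dz": -0.0006, "roll": 0, "jaw": 0.1},
    {"dx": 0.0002, "dy": 0, "dz": -0.0006, "roll": 0, "jaw": 0.1},
    {"dx": 0.0002, "dy": -0.0001, "dz": -0.0006, "roll": 0, "jaw": 0.1},
    {"dx": 0.0002, "dy": 0, "dz": -0.0006, "roll": 0, "jaw": 0.1},
    {"dx": 0.0002, "dy": -0.0001, "dz": -0.0006, "roll": 0, "jaw": 0.1},
    {"dx": 0.0002, "dy": 0, "dz": -0.0006, "roll": 0, "jaw": 0.1},
    {"dx": 0.0002, "dy": -0.0001, "dz": -0.0006, "roll": 0, "jaw": 0.1},
    {"dx": 0.0002, "dy": 0, "dz": 0, "roll": 0, "jaw": 0.1},
  ],
)

```text
t: 20.4
eef_pos: [0.6276, 0.2542, 0.2087]
ee_rot: [3.142, 0.0, -0.222]
force: [0.2, -1.1, -0.1]
width: 0.0158
gripper_force: 12.0
```

servo_tool(
  moves=[
    {"dx": 0.0002, "dy": 0, "dz": -0.0006, "roll": 0, "jaw": 0.1},
    {"dx": 0.0002, "dy": 0, "dz": -0.0006, "roll": 0, "jaw": 0.1},
    {"dx": 0.0002, "dy": -0.0001, "dz": -0.0006, "roll": 0, "jaw": 0.1},
    {"dx": 0.0002, "dy": 0, "dz": -0.0006, "roll": 0, "jaw": 0.1},
    {"dx": 0.0002, "dy": -0.0001, "dz": -0.0006, "roll": 0, "jaw": 0.1},
    {"dx": 0.0002, "dy": 0, "dz": -0.0006, "roll": 0, "jaw": 0.1},
    {"dx": 0.0002, "dy": -0.0001, "dz": -0.0006, "roll": 0, "jaw": 0.1},
    {"dx": 0.0002, "dy": 0, "dz": -0.0006, "roll": 0, "jaw": 0.1},
    {"dx": 0.0002, "dy": -0.0001, "dz": -0.0006, "roll": 0, "jaw": 0.1},
    {"dx": 0.0002, "dy": 0, "dz": 0, "roll": 0, "jaw": 0.1},
  ],
)

```text
t: 21.65
eef_pos: [0.6297, 0.2539, 0.2035]
ee_rot: [-3.141, -0.0, -0.222]
force: [-2.2, 0.2, 4.2]
width: 0.0156
gripper_force: 12.0
```

Run:
```python
from h import *
F=[]
for i in range(3):
    s=get_state();F.append(np.r_[s['force'],s['moment']]);
    if i==0:save('scene','sc4')
    if i==1:save('side','s4')
print(s['t'],s['eef_pos'],np.array(F).round(2))
a=cv2.resize(cv2.imread('pics/sc4.png')[110:250,290:420],None,fx=3,fy=3,interpolation=2);b=cv2.resize(cv2.imread('pics/s4.png')[40:210,220:350],None,fx=3,fy=3,interpolation=2)
a=cv2.copyMakeBorder(a,0,90,0,0,0);cv2.imwrite('pics/c4.png',np.hstack([a,b]))
```

```text
21.75 [0.62968131 0.25389186 0.20350899] [[-2.23  0.16  4.23  0.07  0.76 -0.03]
 [-1.66  0.01  4.84  0.07  0.75 -0.07]
 [-2.25 -0.84  4.6   0.13  0.69 -0.01]]
```

View pics/c4.png

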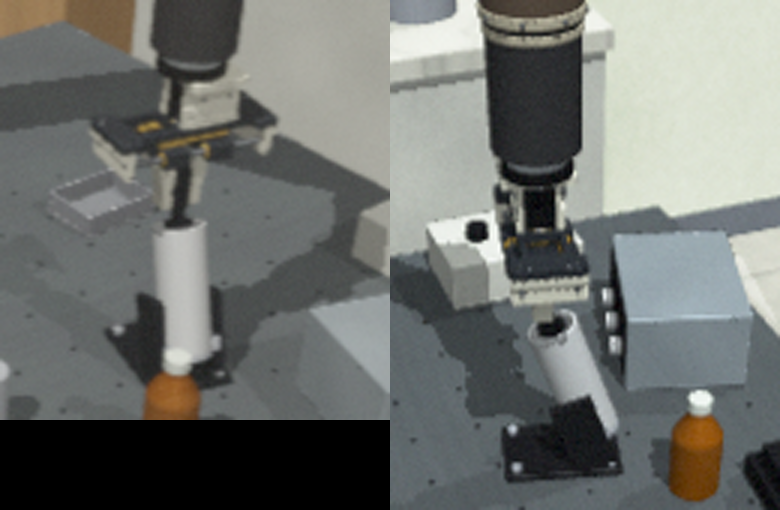

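The collar is now level with the mouth, at about (180,223) in the left half and (553,325) in the right half, and the fingers are clear of the rim. The force rose to about 5 N along the bore after 5 mm of give, which matches the sprung plate at a depth of about 111 mm. First stroke up.

servo_tool(
  moves=[
    {"dx": -0.0026, "dy": 0.0006, "dz": 0.0076, "roll": 0, "jaw": 0.1},
    {"dx": -0.0026, "dy": 0.0006, "dz": 0.0076, "roll": 0, "jaw": 0.1},
    {"dx": -0.0026, "dy": 0.0006, "dz": 0.0076, "roll": 0, "jaw": 0.1},
    {"dx": -0.0026, "dy": 0.0006, "dz": 0.0076, "roll": 0, "jaw": 0.1},
    {"dx": -0.0026, "dy": 0.0006, "dz": 0.0076, "roll": 0, "jaw": 0.1},
    {"dx": -0.0026, "dy": 0.0006, "dz": 0.0076, "roll": 0, "jaw": 0.1},
    {"dx": -0.0026, "dy": 0.0006, "dz": 0.0076, "roll": 0, "jaw": 0.1},
    {"dx": -0.0026, "dy": 0.0006, "dz": 0.0076, "roll": 0, "jaw": 0.1},
    {"dx": 0, "dy": 0, "dz": 0, "roll": 0, "jaw": 0.1},
    {"dx": 0, "dy": 0, "dz": 0, "roll": 0, "jaw": 0.1},
  ],
)

```text
t: 23.0
eef_pos: [0.6087, 0.2586, 0.2639]
ee_rot: [3.141, 0.0, -0.222]
force: [0.9, 0.1, -0.9]
width: 0.0158
gripper_force: 12.0
```

Run:
```python
from h import *
s=get_state();print(s['t'],s['eef_pos'],s['force'])
save('side','s5');save('scene','sc5')
a=cv2.resize(cv2.imread('pics/sc5.png')[110:250,290:420],None,fx=3,fy=3,interpolation=2);b=cv2.resize(cv2.imread('pics/s5.png')[40:210,220:350],None,fx=3,fy=3,interpolation=2)
a=cv2.copyMakeBorder(a,0,90,0,0,0);cv2.imwrite('pics/c5.png',np.hstack([a,b]))
```

```text
23.0 [0.60872312 0.25860746 0.26394001] [ 0.91914054  0.07755634 -0.86260371]
```

View pics/c5.png

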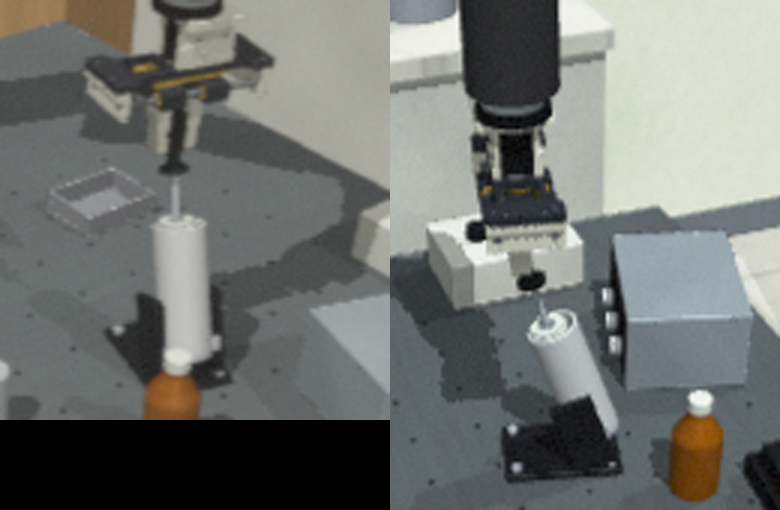

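The bristle tops show at the mouth, at about (178,218) in the left half and (548,322) in the right half. Second stroke down: fast to just short of the plate, then slowly.

servo_tool(
  moves=[
    {"dx": 0.0026, "dy": -0.0006, "dz": -0.0076, "roll": 0, "jaw": 0.1},
    {"dx": 0.0026, "dy": -0.0006, "dz": -0.0076, "roll": 0, "jaw": 0.1},
    {"dx": 0.0026, "dy": -0.0006, "dz": -0.0076, "roll": 0, "jaw": 0.1},
    {"dx": 0.0026, "dy": -0.0006, "dz": -0.0076, "roll": 0, "jaw": 0.1},
    {"dx": 0.0026, "dy": -0.0006, "dz": -0.0076, "roll": 0, "jaw": 0.1},
    {"dx": 0.0026, "dy": -0.0006, "dz": -0.0076, "roll": 0, "jaw": 0.1},
    {"dx": 0.0026, "dy": -0.0006, "dz": -0.0076, "roll": 0, "jaw": 0.1},
    {"dx": 0, "dy": 0, "dz": 0, "roll": 0, "jaw": 0.1},
    {"dx": 0.0003, "dy": 0, "dz": -0.001, "roll": 0, "jaw": 0.1},
    {"dx": 0.0003, "dy": 0, "dz": -0.001, "roll": 0, "jaw": 0.1},
  ],
)

```text
t: 24.35
eef_pos: [0.6278, 0.2546, 0.2093]
ee_rot: [-3.141, -0.0, -0.221]
force: [0.3, -0.6, -1.2]
width: 0.0157
gripper_force: 12.0
```

servo_tool(
  moves=[
    {"dx": 0.0003, "dy": 0, "dz": -0.001, "roll": 0, "jaw": 0.1},
    {"dx": 0.0003, "dy": -0.0002, "dz": -0.001, "roll": 0, "jaw": 0.1},
    {"dx": 0.0003, "dy": 0, "dz": -0.001, "roll": 0, "jaw": 0.1},
    {"dx": 0.0003, "dy": -0.0002, "dz": -0.001, "roll": 0, "jaw": 0.1},
    {"dx": 0.0003, "dy": 0, "dz": -0.0008, "roll": 0, "jaw": 0.1},
    {"dx": 0, "dy": 0, "dz": 0, "roll": 0, "jaw": 0.1},
    {"dx": 0, "dy": 0, "dz": 0, "roll": 0, "jaw": 0.1},
    {"dx": 0, "dy": 0, "dz": 0, "roll": 0, "jaw": 0.1},
    {"dx": 0, "dy": 0, "dz": 0, "roll": 0, "jaw": 0.1},
    {"dx": 0, "dy": 0, "dz": 0, "roll": 0, "jaw": 0.1},
  ],
)

```text
t: 25.6
eef_pos: [0.6292, 0.2541, 0.2042]
ee_rot: [-3.141, -0.0, -0.221]
force: [-1.3, -0.1, 4.3]
width: 0.0156
gripper_force: 12.0
```

The plate is felt again at about 4–5 N. Second stroke up, then third stroke down.

servo_tool(
  moves=[
    {"dx": -0.0026, "dy": 0.0006, "dz": 0.0076, "roll": 0, "jaw": 0.1},
    {"dx": -0.0026, "dy": 0.0006, "dz": 0.0076, "roll": 0, "jaw": 0.1},
    {"dx": -0.0026, "dy": 0.0006, "dz": 0.0076, "roll": 0, "jaw": 0.1},
    {"dx": -0.0026, "dy": 0.0006, "dz": 0.0076, "roll": 0, "jaw": 0.1},
    {"dx": -0.0026, "dy": 0.0006, "dz": 0.0076, "roll": 0, "jaw": 0.1},
    {"dx": -0.0026, "dy": 0.0006, "dz": 0.0076, "roll": 0, "jaw": 0.1},
    {"dx": -0.0026, "dy": 0.0006, "dz": 0.0076, "roll": 0, "jaw": 0.1},
    {"dx": -0.0026, "dy": 0.0006, "dz": 0.0076, "roll": 0, "jaw": 0.1},
    {"dx": 0, "dy": 0, "dz": 0, "roll": 0, "jaw": 0.1},
    {"dx": 0, "dy": 0, "dz": 0, "roll": 0, "jaw": 0.1},
  ],
)

```text
t: 26.85
eef_pos: [0.6082, 0.2588, 0.2647]
ee_rot: [3.141, 0.0, -0.222]
force: [-0.6, 0.4, -0.9]
width: 0.0157
gripper_force: 12.0
```

servo_tool(
  moves=[
    {"dx": 0.0026, "dy": -0.0006, "dz": -0.0076, "roll": 0, "jaw": 0.1},
    {"dx": 0.0026, "dy": -0.0006, "dz": -0.0076, "roll": 0, "jaw": 0.1},
    {"dx": 0.0026, "dy": -0.0006, "dz": -0.0076, "roll": 0, "jaw": 0.1},
    {"dx": 0.0026, "dy": -0.0006, "dz": -0.0076, "roll": 0, "jaw": 0.1},
    {"dx": 0.0026, "dy": -0.0006, "dz": -0.0076, "roll": 0, "jaw": 0.1},
    {"dx": 0.0026, "dy": -0.0006, "dz": -0.0076, "roll": 0, "jaw": 0.1},
    {"dx": 0.0026, "dy": -0.0006, "dz": -0.0076, "roll": 0, "jaw": 0.1},
    {"dx": 0, "dy": 0, "dz": 0, "roll": 0, "jaw": 0.1},
    {"dx": 0.0003, "dy": 0, "dz": -0.001, "roll": 0, "jaw": 0.1},
    {"dx": 0.0003, "dy": 0, "dz": -0.001, "roll": 0, "jaw": 0.1},
  ],
)

```text
t: 28.1
eef_pos: [0.6273, 0.2548, 0.2102]
ee_rot: [-3.141, -0.001, -0.221]
force: [0.1, 0.8, -1.3]
width: 0.0157
gripper_force: 12.0
```

servo_tool(
  moves=[
    {"dx": 0.0003, "dy": 0, "dz": -0.001, "roll": 0, "jaw": 0.1},
    {"dx": 0.0003, "dy": -0.0002, "dz": -0.001, "roll": 0, "jaw": 0.1},
    {"dx": 0.0003, "dy": 0, "dz": -0.001, "roll": 0, "jaw": 0.1},
    {"dx": 0.0003, "dy": -0.0002, "dz": -0.001, "roll": 0, "jaw": 0.1},
    {"dx": 0.0003, "dy": 0, "dz": -0.0008, "roll": 0, "jaw": 0.1},
    {"dx": 0, "dy": 0, "dz": 0, "roll": 0, "jaw": 0.1},
    {"dx": 0, "dy": 0, "dz": 0, "roll": 0, "jaw": 0.1},
    {"dx": 0, "dy": 0, "dz": 0, "roll": 0, "jaw": 0.1},
    {"dx": 0, "dy": 0, "dz": 0, "roll": 0, "jaw": 0.1},
    {"dx": 0, "dy": 0, "dz": 0, "roll": 0, "jaw": 0.1},
  ],
)

```text
t: 29.35
eef_pos: [0.6287, 0.2543, 0.205]
ee_rot: [-3.142, -0.0, -0.221]
force: [-0.8, -1.1, 2.2]
width: 0.0157
gripper_force: 12.0
```

Third contact felt, about 3 N above the baseline. Third stroke up, then I'll straighten the brush against the bore wall on the way out.

servo_tool(
  moves=[
    {"dx": -0.0026, "dy": 0.0006, "dz": 0.0076, "roll": 0, "jaw": 0.1},
    {"dx": -0.0026, "dy": 0.0006, "dz": 0.0076, "roll": 0, "jaw": 0.1},
    {"dx": -0.0026, "dy": 0.0006, "dz": 0.0076, "roll": 0, "jaw": 0.1},
    {"dx": -0.0026, "dy": 0.0006, "dz": 0.0076, "roll": 0, "jaw": 0.1},
    {"dx": -0.0026, "dy": 0.0006, "dz": 0.0076, "roll": 0, "jaw": 0.1},
    {"dx": -0.0026, "dy": 0.0006, "dz": 0.0076, "roll": 0, "jaw": 0.1},
    {"dx": -0.0026, "dy": 0.0006, "dz": 0.0076, "roll": 0, "jaw": 0.1},
    {"dx": -0.0026, "dy": 0.0006, "dz": 0.0076, "roll": 0, "jaw": 0.1},
    {"dx": -0.0026, "dy": 0.0006, "dz": 0.0076, "roll": 0, "jaw": 0.1},
    {"dx": 0, "dy": 0, "dz": 0, "roll": 0, "jaw": 0.1},
  ],
)

```text
t: 30.6
eef_pos: [0.6054, 0.2599, 0.2743]
ee_rot: [-3.141, -0.001, -0.221]
force: [0.1, 0.0, -0.8]
width: 0.0158
gripper_force: 12.0
```

servo_tool(
  moves=[
    {"dx": 0.005, "dy": -0.001, "dz": 0.003, "roll": 0, "jaw": 0.1},
    {"dx": 0.005, "dy": -0.001, "dz": 0.003, "roll": 0, "jaw": 0.1},
    {"dx": 0.005, "dy": -0.001, "dz": 0.003, "roll": 0, "jaw": 0.1},
    {"dx": 0.005, "dy": -0.001, "dz": 0.003, "roll": 0, "jaw": 0.1},
    {"dx": 0.005, "dy": -0.001, "dz": 0.003, "roll": 0, "jaw": 0.1},
    {"dx": 0.005, "dy": -0.001, "dz": 0.003, "roll": 0, "jaw": 0.1},
    {"dx": 0.005, "dy": -0.001, "dz": 0.001, "roll": 0, "jaw": 0.1},
    {"dx": 0.004, "dy": -0.001, "dz": 0.001, "roll": 0, "jaw": 0.1},
    {"dx": 0.003, "dy": 0, "dz": 0, "roll": 0, "jaw": 0.1},
    {"dx": 0, "dy": 0, "dz": 0, "roll": 0, "jaw": 0.1},
  ],
)

```text
t: 31.85
eef_pos: [0.6475, 0.2516, 0.2934]
ee_rot: [3.142, -0.0, -0.222]
force: [-0.9, 0.3, -1.4]
width: 0.016
gripper_force: 12.0
```

servo_tool(
  moves=[
    {"dx": 0, "dy": 0, "dz": 0.006, "roll": 0, "jaw": 0.1},
    {"dx": 0, "dy": 0, "dz": 0.008, "roll": 0, "jaw": 0.1},
    {"dx": 0, "dy": 0, "dz": 0.01, "roll": 0, "jaw": 0.1},
    {"dx": 0, "dy": 0, "dz": 0.01, "roll": 0, "jaw": 0.1},
    {"dx": 0, "dy": 0, "dz": 0.012, "roll": 0, "jaw": 0.1},
    {"dx": 0, "dy": 0, "dz": 0.012, "roll": 0, "jaw": 0.1},
    {"dx": 0, "dy": 0, "dz": 0.012, "roll": 0, "jaw": 0.1},
    {"dx": 0, "dy": 0, "dz": 0, "roll": 0, "jaw": 0.1},
    {"dx": 0, "dy": 0, "dz": 0, "roll": 0, "jaw": 0.1},
    {"dx": 0, "dy": 0, "dz": 0, "roll": 0, "jaw": 0.1},
  ],
)

```text
t: 33.1
eef_pos: [0.647, 0.2516, 0.3626]
ee_rot: [3.141, 0.001, -0.222]
force: [-0.1, 0.2, -0.1]
width: 0.0155
gripper_force: 12.0
```

```bash
cat > m.py <<'E'
from h import *
from scipy.optimize import least_squares as LS
def measure(tag):
    s=get_state();T=s['eef_pos'];print(s['t'],T.round(4));Q=[]
    for n in('scene','side'):
        save(n,tag+n);p,X,ok=cloud(tag+n);D=X-T
        m=ok&(np.hypot(D[...,0],D[...,1])<.075)&(D[...,2]<-.08)&(D[...,2]>-.130)&(p.min(-1)>60)&(X[...,2]>T[2]-.145)
        Q.append(D[m])
    def fit(q):
        f=lambda c:np.hypot(*(q[:,:2]-c[:2]-np.outer(q[:,2]+.105,c[2:])).T)-.0205
        r=LS(f,[0,0,0,0],loss='soft_l1',f_scale=.003);return r.x
    for q in (Q[0],Q[1],np.vstack(Q)):
        if len(q)>30: x=fit(q);print(len(q),'head offset at TCP-105:',x[:2].round(4),'tilt',(x[:2]/-.124).round(3),'slope',x[2:].round(2),'zmin',q[:,2].min().round(4),'zmax',q[:,2].max().round(4))
E
python3 -c "
from m import *
measure('m1')"
```

```text
33.1 [0.647  0.2516 0.3626]
193 head offset at TCP-105: [-0.0028 -0.    ] tilt [0.022 0.   ] slope [-0.    0.03] zmin -0.1281 zmax -0.08
165 head offset at TCP-105: [-0.0018  0.004 ] tilt [ 0.015 -0.032] slope [ 0.01 -0.01] zmin -0.129 zmax -0.0812
358 head offset at TCP-105: [-0.0019  0.0023] tilt [ 0.015 -0.019] slope [-0.    0.01] zmin -0.129 zmax -0.08
```

The brush is upright in the grip to within 0.02 rad. I'll carry it back to the front of its slot.

servo_tool(
  moves=[
    {"dx": -0.006, "dy": -0.018, "dz": 0, "roll": 0, "jaw": 0.1},
    {"dx": -0.01, "dy": -0.03, "dz": 0, "roll": 1.3, "jaw": 0.1},
    {"dx": -0.012, "dy": -0.033, "dz": 0, "roll": 1.3, "jaw": 0.1},
    {"dx": -0.012, "dy": -0.033, "dz": 0, "roll": 1.3, "jaw": 0.1},
    {"dx": -0.012, "dy": -0.033, "dz": 0, "roll": 1.3, "jaw": 0.1},
    {"dx": -0.012, "dy": -0.033, "dz": 0, "roll": 1.3, "jaw": 0.1},
    {"dx": -0.012, "dy": -0.033, "dz": 0, "roll": 1.3, "jaw": 0.1},
    {"dx": -0.012, "dy": -0.033, "dz": 0, "roll": 1.3, "jaw": 0.1},
    {"dx": -0.012, "dy": -0.033, "dz": 0, "roll": 1.3, "jaw": 0.1},
    {"dx": -0.012, "dy": -0.033, "dz": 0, "roll": 1.5, "jaw": 0.1},
  ],
)

```text
t: 34.45
eef_pos: [0.5341, -0.062, 0.3636]
ee_rot: [-3.142, -0.001, -0.013]
force: [0.5, 0.6, -1.0]
width: 0.0161
gripper_force: 12.0
```

servo_tool(
  moves=[
    {"dx": -0.012, "dy": -0.033, "dz": 0, "roll": 0, "jaw": 0.1},
    {"dx": -0.012, "dy": -0.033, "dz": 0, "roll": 0, "jaw": 0.1},
    {"dx": -0.012, "dy": -0.028, "dz": 0, "roll": 0, "jaw": 0.1},
    {"dx": -0.002, "dy": -0.018, "dz": 0, "roll": 0, "jaw": 0.1},
    {"dx": 0, "dy": 0, "dz": -0.02, "roll": 0, "jaw": 0.1},
    {"dx": 0, "dy": 0, "dz": -0.035, "roll": 0, "jaw": 0.1},
    {"dx": 0, "dy": 0, "dz": -0.035, "roll": 0, "jaw": 0.1},
    {"dx": 0, "dy": 0, "dz": -0.025, "roll": 0, "jaw": 0.1},
    {"dx": 0, "dy": 0, "dz": 0, "roll": 0, "jaw": 0.1},
    {"dx": 0, "dy": 0, "dz": 0, "roll": 0, "jaw": 0.1},
  ],
)

```text
t: 35.7
eef_pos: [0.4979, -0.1726, 0.2496]
ee_rot: [3.141, -0.001, -0.014]
force: [0.6, -0.7, 0.1]
width: 0.0156
gripper_force: 12.0
```

```bash
python3 -c "
from m import *
measure('m2')
a=cv2.resize(cv2.imread('pics/m2scene.png')[140:290,160:300],None,fx=2.8,fy=2.8,interpolation=2);b=cv2.resize(cv2.imread('pics/m2side.png')[150:300,220:350],None,fx=2.8,fy=2.8,interpolation=2)
cv2.imwrite('pics/c6.png',np.hstack([a,b]))"
```

```text
35.7 [ 0.4979 -0.1726  0.2496]
234 head offset at TCP-105: [ 0.0172 -0.0024] tilt [-0.138  0.02 ] slope [-1.09  0.24] zmin -0.1277 zmax -0.0802
284 head offset at TCP-105: [ 0.0147 -0.0016] tilt [-0.119  0.013] slope [-1.04  0.31] zmin -0.1266 zmax -0.0801
518 head offset at TCP-105: [ 0.016 -0.002] tilt [-0.129  0.016] slope [-1.06  0.27] zmin -0.1277 zmax -0.0801
```

View pics/c6.png

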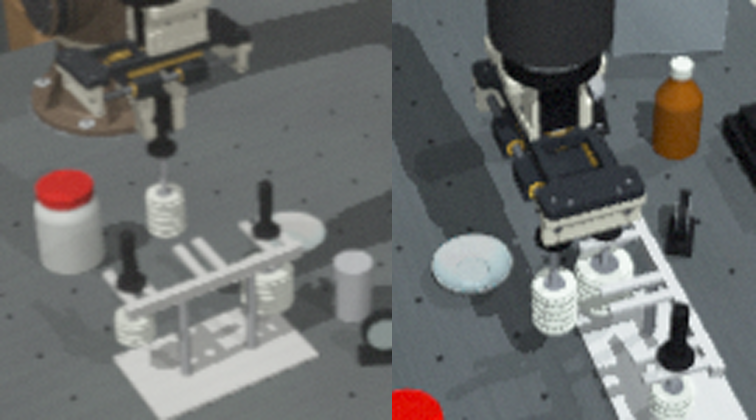

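The brush hangs upright in front of the empty middle slot, which is at about (195,260) in the left half. The other two brushes are in place. The rack got into this measurement mask, so I'm ignoring those numbers. I'll lower it and slide it in.

servo_tool(
  moves=[
    {"dx": 0, "dy": 0, "dz": -0.018, "roll": 0, "jaw": 0.1},
    {"dx": 0, "dy": 0, "dz": -0.02, "roll": 0, "jaw": 0.1},
    {"dx": 0, "dy": 0, "dz": -0.02, "roll": 0, "jaw": 0.1},
    {"dx": 0, "dy": -0.0006, "dz": -0.017, "roll": 0, "jaw": 0.1},
    {"dx": 0, "dy": 0, "dz": 0, "roll": 0, "jaw": 0.1},
    {"dx": 0.01, "dy": 0, "dz": 0, "roll": 0, "jaw": 0.1},
    {"dx": 0.01, "dy": -0.0003, "dz": 0, "roll": 0, "jaw": 0.1},
    {"dx": 0.01, "dy": 0, "dz": 0, "roll": 0, "jaw": 0.1},
    {"dx": 0.01, "dy": -0.0003, "dz": 0, "roll": 0, "jaw": 0.1},
    {"dx": 0, "dy": 0, "dz": 0, "roll": 0, "jaw": 0.1},
  ],
)

```text
t: 37.05
eef_pos: [0.538, -0.1736, 0.1731]
ee_rot: [3.142, 0.0, -0.014]
force: [0.3, 0.4, -0.1]
width: 0.0156
gripper_force: 12.0
```

servo_tool(
  moves=[
    {"dx": 0.01, "dy": 0, "dz": 0, "roll": 0, "jaw": 0.1},
    {"dx": 0.01, "dy": 0, "dz": 0, "roll": 0, "jaw": 0.1},
    {"dx": 0.01, "dy": 0, "dz": 0, "roll": 0, "jaw": 0.1},
    {"dx": 0.01, "dy": 0, "dz": 0, "roll": 0, "jaw": 0.1},
    {"dx": 0.004, "dy": 0, "dz": 0, "roll": 0, "jaw": 0.1},
    {"dx": 0, "dy": 0, "dz": 0, "roll": 0, "jaw": 0.1},
    {"dx": 0, "dy": 0, "dz": -0.006, "roll": 0, "jaw": 0.1},
    {"dx": 0, "dy": 0, "dz": -0.006, "roll": 0, "jaw": 0.1},
    {"dx": 0, "dy": 0, "dz": -0.003, "roll": 0, "jaw": 0.1},
    {"dx": 0, "dy": 0, "dz": 0, "roll": 0, "jaw": 0.1},
  ],
)

```text
t: 38.3
eef_pos: [0.5808, -0.1736, 0.1579]
ee_rot: [-3.142, 0.001, -0.014]
force: [-1.4, -1.6, -1.9]
width: 0.016
gripper_force: 12.0
```

servo_tool(
  moves=[
    {"dx": 0, "dy": 0, "dz": -0.001, "roll": 0, "jaw": 0.1},
    {"dx": 0, "dy": 0, "dz": -0.001, "roll": 0, "jaw": 0.1},
    {"dx": 0, "dy": 0, "dz": -0.001, "roll": 0, "jaw": 0.1},
    {"dx": 0, "dy": 0, "dz": -0.001, "roll": 0, "jaw": 0.1},
    {"dx": 0, "dy": 0, "dz": 0, "roll": 0, "jaw": 0.1},
    {"dx": 0, "dy": 0, "dz": 0, "roll": 0, "jaw": 0.1},
    {"dx": 0, "dy": 0, "dz": 0, "roll": 0, "jaw": 0.1},
    {"dx": 0, "dy": 0, "dz": 0, "roll": 0, "jaw": 0.1},
    {"dx": 0, "dy": 0, "dz": 0, "roll": 0, "jaw": 0.1},
    {"dx": 0, "dy": 0, "dz": 0, "roll": 0, "jaw": 0.1},
  ],
)

```text
t: 39.55
eef_pos: [0.5813, -0.1736, 0.1544]
ee_rot: [3.142, -0.0, -0.014]
force: [0.5, -1.6, 0.2]
width: 0.0157
gripper_force: 12.0
```

servo_tool(
  moves=[
    {"dx": 0, "dy": 0, "dz": -0.0005, "roll": 0, "jaw": 0.1},
    {"dx": 0, "dy": 0, "dz": 0, "roll": 0, "jaw": 0.25},
    {"dx": 0, "dy": 0, "dz": 0, "roll": 0, "jaw": 0.4},
    {"dx": 0, "dy": 0, "dz": 0, "roll": 0, "jaw": 0.5},
    {"dx": 0, "dy": 0, "dz": 0, "roll": 0, "jaw": 0.5},
    {"dx": 0, "dy": 0, "dz": 0, "roll": 0, "jaw": 0.5},
    {"dx": 0, "dy": 0, "dz": 0.015, "roll": 0, "jaw": 0.5},
    {"dx": 0, "dy": 0, "dz": 0.025, "roll": 0, "jaw": 0.5},
    {"dx": 0, "dy": 0, "dz": 0.03, "roll": 0, "jaw": 0.5},
    {"dx": 0, "dy": 0, "dz": 0.03, "roll": 0, "jaw": 0.5},
  ],
)

```text
t: 40.8
eef_pos: [0.5813, -0.1736, 0.2561]
ee_rot: [3.141, -0.001, -0.014]
force: [0.2, 0.3, -0.6]
width: 0.0434
gripper_force: 0.0
```

servo_tool(
  moves=[
    {"dx": -0.01, "dy": 0.02, "dz": 0.02, "roll": 0, "jaw": 0.5},
    {"dx": -0.01, "dy": 0.03, "dz": 0.01, "roll": 0, "jaw": 0.5},
    {"dx": -0.01, "dy": 0.03, "dz": 0.01, "roll": 0, "jaw": 0.5},
    {"dx": -0.01, "dy": 0.03, "dz": 0.01, "roll": 0, "jaw": 0.5},
    {"dx": -0.01, "dy": 0.03, "dz": 0.01, "roll": 0, "jaw": 0.5},
    {"dx": -0.01, "dy": 0.03, "dz": 0.01, "roll": 0, "jaw": 0.5},
    {"dx": -0.01, "dy": 0.03, "dz": 0, "roll": 0, "jaw": 0.5},
    {"dx": -0.01, "dy": 0.02, "dz": 0, "roll": 0, "jaw": 0.5},
    {"dx": 0, "dy": 0, "dz": 0, "roll": 0, "jaw": 0.5},
    {"dx": 0, "dy": 0, "dz": 0, "roll": 0, "jaw": 0.5},
  ],
)

```text
t: 42.05
eef_pos: [0.501, 0.0465, 0.3243]
ee_rot: [-3.141, -0.0, -0.013]
force: [0.2, -0.7, -0.5]
width: 0.0437
gripper_force: 0.0
```

```bash
python3 -c "
from m import *
for n in('scene','side'): save(n,'f'+n)
a=cv2.resize(cv2.imread('pics/fscene.png')[170:300,170:310],None,fx=2.8,fy=2.8,interpolation=2);b=cv2.resize(cv2.imread('pics/fside.png')[190:320,240:370],None,fx=2.8,fy=2.8,interpolation=2)
cv2.imwrite('pics/c7.png',np.hstack([a,b]));print(get_state()['t'])
Q={}
for n in('scene','side'):
    p,X,ok=cloud('f'+n); g=p.max(-1).astype(int)
    for y in(-.09,-.175,-.26):
        m=ok&(g<70)&(X[...,2]>.145)&(X[...,2]<.21)&(abs(X[...,1]-y)<.03)&(abs(X[...,0]-.58)<.05); Q.setdefault(y,[]).append(X[m])
for y,q in Q.items():
    q=np.vstack(q); f=lambda c:np.hypot(*(q[:,:2]-c[:2]-np.outer(q[:,2]-.17,c[2:])).T)-.008
    r=LS(f,[.58,y,0,0],loss='soft_l1',f_scale=.002);print(r.x.round(4),len(q),np.percentile(q[:,2],99).round(4))
"
```

```text
42.15
[ 0.5814 -0.0898 -0.0035  0.0162] 152 0.2026
[ 0.5808 -0.1715  0.0054  0.0165] 152 0.2021
[ 0.5785 -0.2598  0.0232  0.0176] 181 0.2017
```

View pics/c7.png

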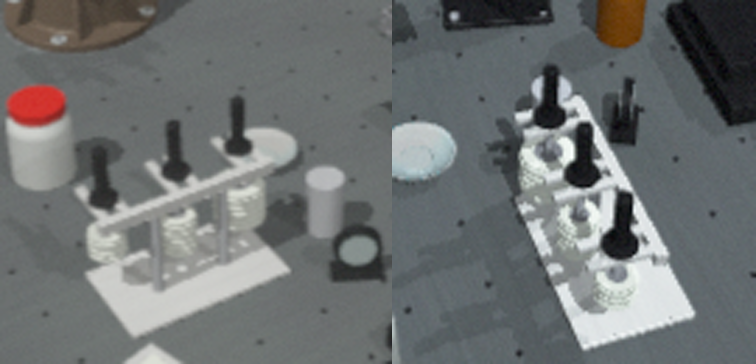

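All three brushes hang upright. The long one is in the middle slot, about 4 mm from where it started and at the same height as the others. The arm is clear.

```bash
python3 -c "
from station import *
print(job_done())"
```

```text
the job is handed in; nothing more can be done
None
```

The long brush made three full strokes in the pot, each touching the floor plate gently (about 3–6 N), and hangs upright in its middle slot again; the job was handed in at about 42 s, but no verdict was returned.

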